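# Square up the leaning slide cases against the bookend

### The job

Three flat slide cases (blue, green and yellow) lean in a row against the dark steel bookend on the worktop. Push the row in until all three stand upright, pressed together and square against the bookend's face, centred on it as they are now. Slide them along the worktop: do not lift any case off it or knock one flat, and leave the row standing by itself.

Things in the scene. Friction and masses are not known exactly. Their poses are not given: they have to be found in the camera images.
- bookend: dark steel bookend fixed to the worktop (z = 0): upright plate 140 wide, 70 high, 5 mm thick, foot plate 50 mm deep behind. Origin: bottom middle of the face the cases lean on; x points into that face (the row is on the -x side), y along it, z up. Place and yaw vary. The tight upright row fills 48 mm before the face. Two boxes and a tub stand beside and behind.
- case_blue: blue flat closed slide case of slippery plastic (friction 0.25), 110 wide, 70 high, 16 mm thick, 90 g, white latch on top. Origin: centre of its underside; z up its height, y along its width, x towards the bookend. Starts leaning 22 degrees, top to the bookend, foot out; colour order varies. Pushed within 25 mm of the worktop its foot slides in, pushed near half height or above it jams; upright it stands by itself.
- case_green: green flat closed slide case of slippery plastic (friction 0.25), 110 wide, 70 high, 16 mm thick, 90 g, white latch on top. Origin: centre of its underside; z up its height, y along its width, x towards the bookend. Starts leaning 22 degrees, top to the bookend, foot out; colour order varies. Pushed within 25 mm of the worktop its foot slides in, pushed near half height or above it jams; upright it stands by itself.
- case_yellow: yellow flat closed slide case of slippery plastic (friction 0.25), 110 wide, 70 high, 16 mm thick, 90 g, white latch on top. Origin: centre of its underside; z up its height, y along its width, x towards the bookend. Starts leaning 22 degrees, top to the bookend, foot out; colour order varies. Pushed within 25 mm of the worktop its foot slides in, pushed near half height or above it jams; upright it stands by itself.
Things that resemble listed ones, but are neither listed nor needed, are in the scene too. There is more than one size of the case_yellow; the job needs the middle-sized.

How it is judged:
By the outcome, as a careful person would: the job done as asked, in the order asked, and still so for the second after the job is handed in, with the robot touching nothing.
It also fails if it takes over 29 s, if anything falls off the work surface, if the arm or the gripper's body presses on something with over 40 N, if the wrist force passes 120 N, or if a joint passes its speed limit or range.

### The arm

A 6-joint arm with a two-finger parallel gripper is mounted at the origin on a cart in front of the work surface, level with it; the furniture and walls round the work are solid. World frame = base frame: x ahead of the robot, y to its left, z up, the work surface at z = 0. Lengths are in mm, angles in rad, forces in N, time in s.
With the tool pointing down it reaches from about 400 to 925 mm from the base axis. Payload 12.5 kg.
Tool frame: the origin (TCP) lies on the front face of the gripper's body, between the roots of the fingers; the fingertips stand 78 mm ahead of it and the grasp point (between the pads) lies 59 mm ahead of it (env.nose_length is the distance from the TCP to the fingertips, in mm); z points along the fingers, y is the line along which they close (so a half turn about z gives the same grasp; the last joint's range is limited). The gripper opens to 95 mm and grips with 3 to 60 N. Pads are 20 mm wide; open, the fingers measure 119 mm over their backs; the gripper's body (75 mm by 180 mm) begins 59 mm behind the grasp point.
Start: joints at [1.007, 0.491, 1.559, -0, 1.092, -0.106], TCP at [276.218, 560.662, 292.261] pointing down, gripper open.
Joint ranges: [-3.1, 3.1], [-0.84, 2.19], [0.05, 2.79], [-1.13, 4.28], [0.06, 2.93], [-2.69, 2.69]. Speed limits (rad/s): [2.22, 2.22, 2.79, 3.14, 3.14, 3.14].

### API

Orientations are given as [roll, pitch, yaw] about the fixed x, y, z axes, in that order (R = Rz(yaw) Ry(pitch) Rx(roll)).
In Python, from cell import env gives the robot as it stands.
- The arm moves only by the tool jog_arm, never from a script. Its argument "motion" is a list of rows, each a list of 7 numbers: the turn, a rotation vector about the tool's x, y, z in degrees, then the shift along the tool's x, y, z in mm, then the finger opening in mm, from 0 to 95.1. In form: [[wx, wy, wz, x, y, z, hand], ...]. A call has 1 to 10 rows; each row shifts and turns the commanded pose from where the row before left it, along the tool's axes as they then stand; what a row does not reach is not made up. A row lasts 1/8 s, in which the tool goes at most 62.5 mm and 10.7 degrees, less where a joint would pass 70% of its speed; a pose out of reach is approached as far as the arm can. A call is refused whole if a number of a shift passes 62.5 or a number of a turn 10.7, either way. A call with a gripper value outside its range is refused whole. The fingers move at their own pace and stop on an object; the grip force is fixed at half the most. Time passes only in rows, so rows that do not move let the fingers close. It gives the time, the measured TCP pose, the force, the opening and the grip force at its end, in the units of the state.
- env.state(): the state, without advancing time (a new reading comes with each control period).
- env.read_camera(name): name is "scene" or "top"; returns a dict with "color" (480x640x3 uint8, red, green, blue), "z_map" (480x640 float32, mm along the optical axis (not along the pixel's ray), 0 where there is no reading), "camera_matrix" (3x3 intrinsics, pixels), "k1" (the pictures are not rectified: a ray, as slopes to the right and down, at radius r is drawn at 1 + k1 r^2 times it, then the intrinsics apply), "world_to_cam" (4x4, takes a point from world to camera coordinates). Camera axes: x right, y up, looking along -z (the intrinsics and any distortion apply to the point x, -y, -z); pixel columns grow to the right and rows downward; lengths in mm; the calibration is good to about 2 mm. A picture is of the moment at which its call begins.
- env.job_done(): hands the job in; it is judged then, once.
Trained networks look in the newest picture that a camera, given by its name, has taken for a name from the list of things; names that differ only in an ending like _2 or _b are one class to them, and where a whole thing is asked for, a point or a joint stands for the part that bears it (a point fixed in the world has none). Each returns a list of dicts, best first, with "score" (0 to 1); they miss things now and then, are a little off and sometimes report something else, mostly with a low value. They report only what shows in the picture. A call takes as long as a camera call. They do not tell look-alikes from the thing itself.
- env.recognise(camera, thing): "location" ([column, row] in pixels, amid what is visible of it).
The state is a dict: "t": time; "joints": joint angles; "qvel": joint speeds; "tau": joint torques, N m; "eef_pos": TCP position; "tcp_rot": TCP orientation; "ft_force": force on the tool from outside, world axes, zero at the start; "moment": the same for the moment, N m; "opening": opening from 0.0 (shut) to 1.0 (fully open); "grip_force": force on a finger pad.
Only numpy, scipy, OpenCV 4.12 (cv2) and the standard library are available. Lean on these libraries where they do the work, as an engineer would, in place of code of your own. Each camera call takes 0.05 s, during which the arm holds its last target. There are 200 camera calls.

## Working session

There is one attempt and no reset: what is moved stays moved. The work goes in short steps, Python scripts to look and compute and a tool call to move; the robot and the scene stay as the last step left them, time stands still between calls to the robot, and variables do not carry over. Pictures are saved under pics/ and viewed, at most 10 in all, crops included, and the job is handed in when it is done.

Besides the shell and the picture viewer there is one more tool, called after "Request:" as name(argument=value, ...), one argument or row to a line, values as JSON. jog_arm: Moves the arm, as the interface text tells. Its arguments: {"type":"object","properties":{"motion":{"type":"array"}},"required":["motion"]}

```bash
mkdir -p pics; cat > h.py <<'E'
import numpy as np, cv2
from cell import env
def cam(n):
    return env.read_camera(n)
def pts(d):
    K=np.array(d["camera_matrix"]);k=d["k1"];z=d["z_map"].astype(float)
    v,u=np.mgrid[:480,:640]
    a=(u-K[0,2])/K[0,0];b=(v-K[1,2])/K[1,1]
    rd=np.hypot(a,b);r=rd.copy()
    for _ in range(10): r=rd/(1+k*r*r)
    s=1/(1+k*r*r);a=a*s;b=b*s
    P=np.stack([a*z,-b*z,-z,np.ones_like(z)],-1)
    W=P@np.linalg.inv(np.array(d["world_to_cam"])).T
    W=W[...,:3];W[z==0]=np.nan
    return W
def save(d,f,crop=None):
    im=cv2.cvtColor(d["color"],cv2.COLOR_RGB2BGR)
    if crop:
        a,b,c,e=crop;im=im[b:e,a:c];s=min(800/im.shape[1],600/im.shape[0]);im=cv2.resize(im,None,fx=s,fy=s)
    cv2.imwrite("pics/"+f,im)
E
python3 - <<'E'
from h import *
for n in("scene","top"):
    d=cam(n);save(d,n+"1.png");np.save(n+"W.npy",pts(d));np.save(n+"C.npy",d["color"])
    print(n,np.linalg.inv(d["world_to_cam"])[:3,3])
    for t in("bookend","case_blue","case_green","case_yellow"):
        W=pts(d)
        for r in env.recognise(n,t):
            c,w=map(int,r["location"]);print(t,round(r["score"],2),c,w,W[w,c].round())
print(env.state())
E
```

```text
scene [ 223.56454402 -864.99843557  708.15596987]
bookend 0.64 308 162 [593. -90.  44.]
case_blue 0.9 293 153 [569. -74.  64.]
case_green 0.58 285 157 [548. -80.  66.]
case_yellow 0.69 276 232 [ 467. -211.   11.]
case_yellow 0.64 375 381 [ 465. -560.   23.]
case_yellow 0.58 265 164 [515. -54.  43.]
top [ 459.94692318 -303.38467343 1059.2018395 ]
bookend 0.72 193 196 [606. -26.   6.]
case_blue 0.7 198 210 [568. -54.  72.]
case_green 0.58 198 220 [548. -53.  68.]
case_yellow 0.96 277 258 [ 472. -206.   10.]
case_yellow 0.79 441 254 [ 478. -551.   19.]
case_yellow 0.72 199 235 [519. -52.  57.]
{'t': 0.5, 'joints': array([ 1.00745844e+00,  4.90911382e-01,  1.55897074e+00, -4.03748342e-05,
        1.09170977e+00, -1.05573639e-01]), 'qvel': array([-1.12282965e-03,  3.83406093e-05, -1.33077745e-03, -4.94822174e-04,
        4.54138739e-04, -3.83989011e-04]), 'tau': array([-1.16046784e-03, -6.12062788e+01, -2.58284050e+01,  6.92845182e-02,
        4.45968204e-02,  6.77251450e-06]), 'eef_pos': array([276.17464908, 560.64818108, 292.22947029]), 'tcp_rot': array([-3.14158963e+00,  3.57095742e-05,  2.68384702e+00]), 'ft_force': array([-1.54065826, -0.01833895,  0.29681721]), 'moment': array([-0.02264518, -0.00206542,  0.00387288]), 'grip_force': 0.0, 'opening': 0.9978571645588753}
```

View pics/scene1.png

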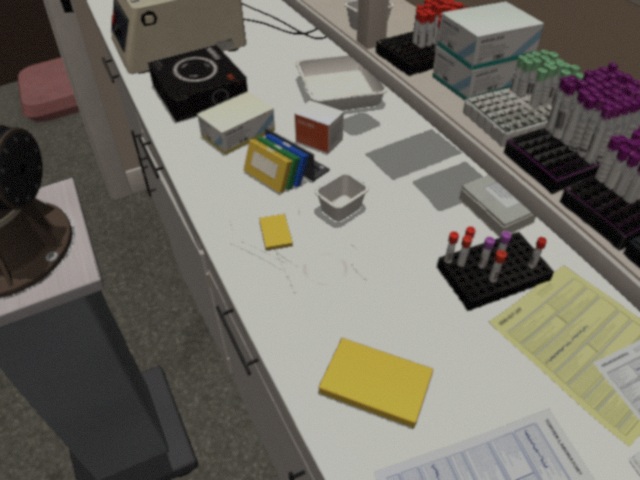

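View pics/top1.png

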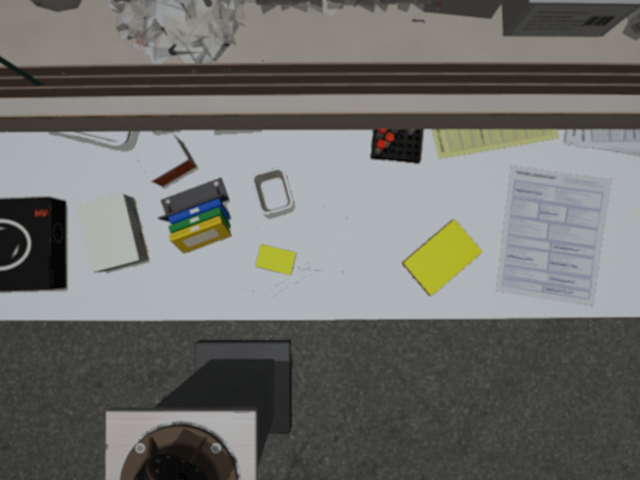

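The row (yellow in front, then green, blue, bookend) is at about (198,220) in the top view. A white box stands close to its left, and the other two yellow items are decoys. Next I'll measure the yaw, the foot line and the clearances.

```bash
python3 - <<'E'
from h import *
for n in("top","scene"):
    W=np.load(n+"W.npy");C=np.load(n+"C.npy")
    hsv=cv2.cvtColor(C,cv2.COLOR_RGB2HSV)
    near=(np.hypot(W[...,0]-540,W[...,1]+50)<130)&(W[...,2]>3)
    H,S,V=hsv[...,0],hsv[...,1],hsv[...,2]
    for nm,m in(("yel",(H>15)&(H<35)&(S>120)),("grn",(H>40)&(H<85)&(S>100)),("blu",(H>95)&(H<130)&(S>120)),("dark",(V<90)&(S<90))):
        m=m&near
        m=cv2.erode(m.astype(np.uint8),np.ones((2,2)))>0
        P=W[m]
        if nm!="dark":P=P[(np.abs(P[:,1]+50)<75)]
        if len(P)<5: print(n,nm,len(P));continue
        r=cv2.minAreaRect(P[:,:2].astype(np.float32))
        print(n,nm,len(P),"med",np.median(P,0).round(),"zr",P[:,2].min().round(),P[:,2].max().round(),"rect",[np.round(q,1) for q in r],np.round(cv2.boxPoints(r)).tolist())
        if nm=="yel" :
            F=P[P[:,2]<60]
            if len(F)>20:
                c=np.median(F,0);nv=np.linalg.svd(F-c,full_matrices=False)[2][2];print(" plane",c.round(1),nv.round(3),"tilt",np.degrees(np.arcsin(abs(nv[2]))),"yaw",np.degrees(np.arctan(nv[1]/nv[0])))
        T=P[P[:,2]>60]
        if len(T)>8:
            vx,vy,x,y=cv2.fitLine(T[:,:2].astype(np.float32),2,0,.01,.01).ravel();print(" topline dir",np.degrees(np.arctan(-vx/vy)),x,y,"y ext",T[:,1].min(),T[:,1].max())
# heights map around row (top)
W=np.load("topW.npy").reshape(-1,3)
X=np.arange(390,680,10);Y=np.arange(130,-180,-10)
for n in("top","scene"):
    W=np.load(n+"W.npy").reshape(-1,3);W=W[~np.isnan(W[:,0])]
    print(n,"rows x, cols y",Y)
    for x in X[::-1]:
        print(x,*["%3d"%(W[q,2].max() if (q:=(abs(W[:,0]-x)<5)&(abs(W[:,1]-y)<5)).any() else -9) for y in Y])
E
```

```text
top yel 711 med [524. -59.  62.] zr 6.0 74.0 rect [array([520.7, -51.9]), array([ 38.2, 107.1]), np.float64(20.1)] [[484.0, -8.0], [521.0, -109.0], [557.0, -96.0], [520.0, 5.0]]
 plane [514.7 -68.3  31.3] [-0.861 -0.31   0.403] tilt 23.74952296088721 yaw 19.786106423023316
 topline dir 20.162283 529.8372 -49.949768 y ext -99.92542698067413 2.333353720610887
top grn 321 med [552. -57.  68.] zr 14.0 692.0 rect [array([551.9, -60.1]), array([ 85.3, 107.1]), np.float64(57.0)] [[484.0, -67.0], [574.0, -125.0], [620.0, -54.0], [530.0, 5.0]]
 topline dir 33.772476 556.6935 -50.664856 y ext -99.84458345154513 2.0168891243066014
top blu 382 med [568. -62.  67.] zr 12.0 75.0 rect [array([556.8, -49. ]), array([ 38.6, 111. ]), np.float64(21.3)] [[519.0, -4.0], [559.0, -108.0], [595.0, -94.0], [555.0, 10.0]]
 topline dir 19.795935 567.21277 -48.03142 y ext -98.52206194204487 9.160791063216891
top dark 5640 med [601. -76. 614.] zr 3.0 691.0 rect [array([606.8, -61.5]), array([ 71.5, 202.3]), np.float64(11.9)] [[551.0, 30.0], [593.0, -168.0], [663.0, -153.0], [621.0, 45.0]]
 topline dir 1.1612731 
[... 8318 characters left out ...]
   3   2   3   2   1   2   1   3   2   2   1   3   2   3   3
430   3   2   2   1   2   0   0   3   3   0   1   3   3   2   2   1   3   4   3   3   2   2   2   2   2   2   3   2   1   3   1
420   2   1   2   1   1   0   1   1   1   1   1   2   2   2   2   2   4   2   2   4   3   1   2   2   3   2   2   1   2   1   1
410   4   2   3   2   0   2   1   1   2   3   1   2   3   3   1   2   2   2   2   2   3   1   1   3   2   2   1   1   1   2   2
400   2   3   2   2   1   1   1   3   1   0   3   2   3   2   3   1   2   2   3   2   2   3   2   2   2   3   1   2   2   2   3
390   2   1   2   2   3   2   1   3   3   2   0   1   2   1   3   3   3   3   2   3   2   3   2   2   1   3   3   2   2   2   3
```

```bash
python3 - <<'E'
import cv2
a=cv2.imread("pics/scene1.png")[100:220,190:350];b=cv2.imread("pics/top1.png")[160:280,70:230]
cv2.imwrite("pics/z.png",cv2.resize(cv2.hconcat([a,b]),None,fx=2.5,fy=2.5,interpolation=cv2.INTER_CUBIC))
E
```

```text
(no output)
```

View pics/z.png

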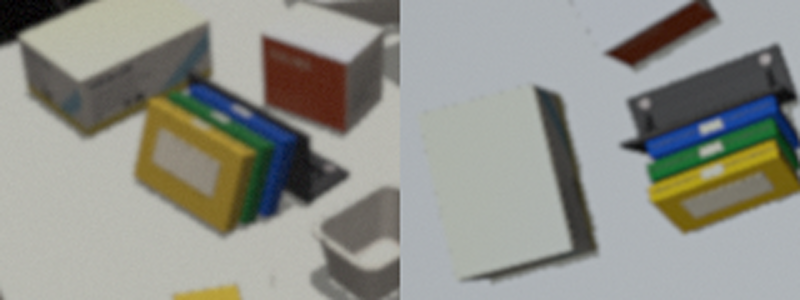

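Measured: bookend yaw is about 20°, the yellow foot line is at d≈447 along the push direction, and the face is at d≈525. I'll turn the tool so both fingers push square.

Request:
jog_arm(
  motion=[
    [0,0,10.5,0,0,0,60],
    [0,0,10.5,0,0,0,60],
    [0,0,10.5,0,0,0,60],
    [0,0,10.5,0,0,0,60],
    [0,0,10.5,0,0,0,60],
    [0,0,10.5,0,0,0,60],
    [0,0,10.5,0,0,0,60],
    [0,0,10.5,0,0,0,60],
    [0,0,10.5,0,0,0,60],
    [0,0,10.5,0,0,0,60],
  ],
)

```text
t: 1.75
eef_pos: [276.2, 560.7, 292.3]
tcp_rot: [-3.142, -0.0, 0.845]
ft_force: [-1.1, -0.0, 0.6]
opening: 0.63
grip_force: 0.0
```

```bash
python3 - <<'E'
from h import *
t=np.radians(20);D=np.array([np.cos(t),np.sin(t)]);E=np.array([-D[1],D[0]])
for n in("top","scene"):
    W=np.load(n+"W.npy");C=np.load(n+"C.npy");hsv=cv2.cvtColor(C,cv2.COLOR_RGB2HSV).astype(int)
    d=W[...,:2]@D;e=W[...,:2]@E;z=W[...,2];H,S=hsv[...,0],hsv[...,1]
    for nm,lo,hi in(("yel",15,35),("grn",40,85),("blu",95,130)):
        m=(H>lo)&(H<hi)&(S>120)&(abs(e+227)<80)&(d>430)&(d<540)&(z>55)&(z<80)
        print(n,nm,"e",np.percentile(e[m],[1,99]).round(1),"d",np.percentile(d[m],[2,98]).round(1))
    m=(S<90)&(hsv[...,2]<100)&(abs(e+227)<100)&(d>500)&(d<570)&(z<80)&(z>4)
    print(n,"dark e",np.percentile(e[m],[1,99]).round(1),"d",np.percentile(d[m],[2,98]).round(1), "hi d",np.percentile(d[m&(z>60)],[5,50,95]).round(1))
E
```

```text
top yel e [-279.7 -173.3] d [471.9 492.5]
top grn e [-284.9 -179.2] d [492.9 507.9]
top blu e [-290.9 -182.8] d [509.6 527.4]
top dark e [-300.6 -165.3] d [526.8 569.2] hi d [527.2 529.2 531.8]
scene yel e [-281.2 -173.3] d [469.5 491.3]
scene grn e [-286.9 -179.3] d [488.8 504.2]
scene blu e [-292.2 -173. ] d [505.9 526.1]
scene dark e [-302.6 -165.9] d [523.2 568.2] hi d [524.  526.2 528.8]
```

```bash
python3 - <<'E'
import numpy as np
t=np.radians(20);D=np.array([np.cos(t),np.sin(t)]);E=np.array([-D[1],D[0]])
p=np.array([276.2,560.7]);tx=D;ty=-E
g=410*D-230*E
print(g,(g-p)@tx,(g-p)@ty,"turn",np.degrees(.845)-20)
E
```

```text
[463.93860749 -75.90104402] -41.313796223770396 662.4196888881092 turn 28.414933688554562
```

Request:
jog_arm(
  motion=[
    [0,0,9.5,0,0,0,60],
    [0,0,9.5,0,0,0,60],
    [0,0,9.4,0,0,0,60],
    [0,0,0,-6,60,0,60],
    [0,0,0,-6,60,0,60],
    [0,0,0,-6,60,0,60],
    [0,0,0,-6,60,0,60],
    [0,0,0,-6,60,0,60],
    [0,0,0,-6,60,0,60],
    [0,0,0,-5,60,0,60],
  ],
)

```text
t: 3.0
eef_pos: [384.2, 150.9, 292.5]
tcp_rot: [3.141, -0.001, 0.356]
ft_force: [2.1, 0.1, 1.2]
opening: 0.63
grip_force: 0.0
```

Request:
jog_arm(
  motion=[
    [0,0,0,0,60,0,60],
    [0,0,0,0,60,0,60],
    [0,0,0,0,60,0,60],
    [0,0,0,0,60,0,60],
    [0,0,0,0,0,0,60],
  ],
)

```text
t: 3.62
eef_pos: [468.4, -75.5, 292.0]
tcp_rot: [3.141, -0.0, 0.351]
ft_force: [0.5, 1.0, 0.2]
opening: 0.631
grip_force: 0.0
```

Request:
jog_arm(
  motion=[
    [0,0,0,-6,0,50,60],
    [0,0,0,0,0,50,60],
    [0,0,0,0,0,50,60],
    [0,0,0,0,0,40,60],
    [0,0,0,0,0,18,60],
    [0,0,0,0,0,0,60],
    [0,0,0,0,0,0,60],
  ],
)

```text
t: 4.5
eef_pos: [462.1, -74.0, 85.0]
tcp_rot: [3.141, -0.001, 0.356]
ft_force: [-0.4, -0.5, -0.9]
opening: 0.63
grip_force: 0.0
```

```bash
python3 - <<'E'
from h import *
d=cam("scene");save(d,"s2.png",(190,100,350,220));s=env.state();print(s["eef_pos"],s["tcp_rot"],s["ft_force"])
E
```

```text
[462.21082565 -74.16585039  85.22170771] [ 3.14070386e+00 -1.31208389e-03  3.55979539e-01] [-0.0055996   0.44048606  0.38402065]
```

View pics/s2.png

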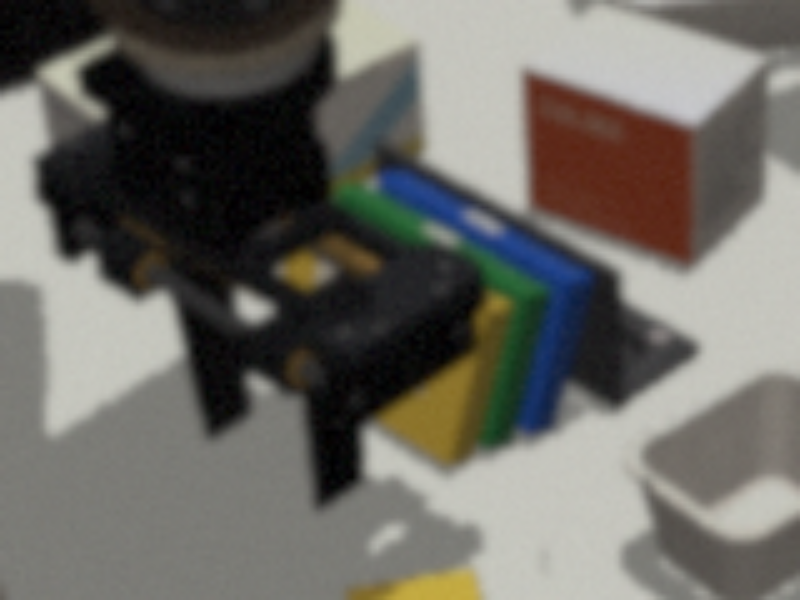

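The fingers stand clear in front of the yellow case, and the row is still undisturbed. Now I push.

Request:
jog_arm(
  motion=[
    [0,0,0,8,0,0,60],
    [0,0,0,8,0,0,60],
    [0,0,0,5,0,0,60],
    [0,0,0,4,0,0,60],
    [0,0,0,4,0,0,60],
    [0,0,0,4,0,0,60],
    [0,0,0,4,0,0,60],
    [0,0,0,4,0,0,60],
    [0,0,0,4,0,0,60],
    [0,0,0,0,0,0,60],
  ],
)

```text
t: 5.8
eef_pos: [504.5, -58.7, 84.2]
tcp_rot: [3.141, -0.001, 0.356]
ft_force: [-0.1, 0.6, -0.7]
opening: 0.628
grip_force: 0.0
```

Request:
jog_arm(
  motion=[
    [0,0,0,3,0,0,60],
    [0,0,0,3,0,0,60],
    [0,0,0,0,0,0,60],
  ],
)

```text
t: 6.18
eef_pos: [510.0, -56.6, 84.2]
tcp_rot: [3.141, -0.0, 0.356]
ft_force: [-0.4, -0.3, -0.1]
opening: 0.629
grip_force: 0.3
```

```bash
python3 - <<'E'
from h import *
d=cam("scene");save(d,"s3.png",(190,100,350,220));s=env.state();print(s["eef_pos"],s["tcp_rot"],s["ft_force"],s["eef_pos"][:2]@[.9397,.342])
E
```

```text
[509.81112676 -56.6399492   84.24632442] [ 3.14152784e+00 -2.40343009e-04  3.55634978e-01] [-0.52623459  0.11204348  0.24510488] 459.69865319194355
```

View pics/s3.png

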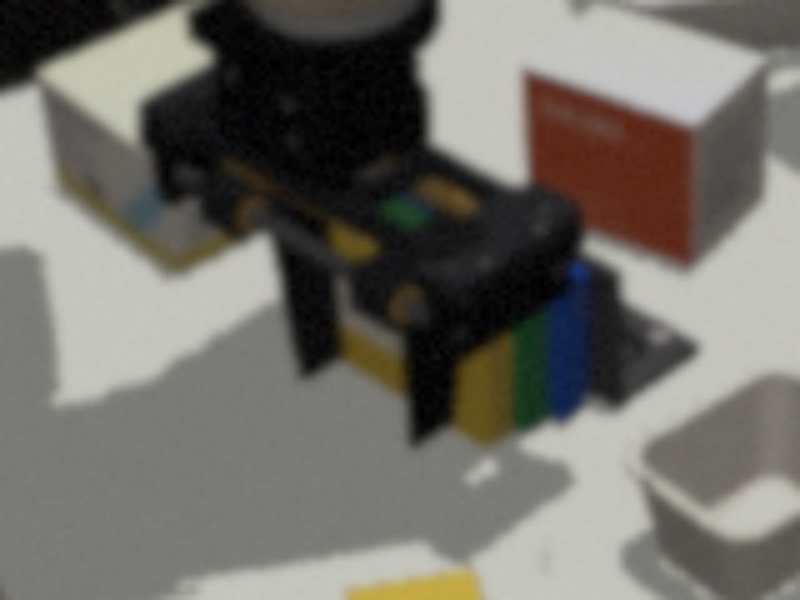

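The cases are nearly upright, with a few mm of foot gap left at the bookend (around 590,415). I'll push on in small steps and watch the force.

Request:
jog_arm(
  motion=[
    [0,0,0,2,0,0,60],
    [0,0,0,2,0,0,60],
    [0,0,0,1.5,0,0,60],
    [0,0,0,0,0,0,60],
  ],
)

```text
t: 6.72
eef_pos: [515.1, -54.7, 84.3]
tcp_rot: [3.141, -0.0, 0.356]
ft_force: [-0.9, -0.2, 1.5]
opening: 0.627
grip_force: 0.0
```

Request:
jog_arm(
  motion=[
    [0,0,0,1,0,0,60],
    [0,0,0,0,0,0,60],
  ],
)

```text
t: 6.98
eef_pos: [515.5, -54.4, 84.2]
tcp_rot: [-3.141, 0.001, 0.355]
ft_force: [-3.7, -0.9, 2.7]
opening: 0.633
grip_force: 2.1
```

Request:
jog_arm(
  motion=[
    [0,0,0,1,0,0,60],
    [0,0,0,0,0,0,60],
  ],
)

```text
t: 7.22
eef_pos: [515.6, -54.2, 84.2]
tcp_rot: [-3.14, 0.002, 0.355]
ft_force: [-9.4, -5.9, 5.8]
opening: 0.631
grip_force: 5.6
```

Request:
jog_arm(
  motion=[
    [0,0,0,0.7,0,0,60],
    [0,0,0,0,0,0,60],
  ],
)

```text
t: 7.48
eef_pos: [515.6, -54.2, 84.2]
tcp_rot: [-3.14, 0.004, 0.354]
ft_force: [-14.6, -8.9, 7.4]
opening: 0.632
grip_force: 8.0
```

Hard stop at about 17 N, so the row is tight. I'll back off gently, then clear and look.

Request:
jog_arm(
  motion=[
    [0,0,0,-1,0,0,60],
    [0,0,0,-1,0,0,60],
    [0,0,0,-1,0,0,60],
    [0,0,0,-2,0,0,60],
    [0,0,0,-5,0,0,60],
    [0,0,0,-20,0,0,60],
    [0,0,0,-40,0,0,60],
    [0,0,0,-10,0,-40,60],
    [0,0,0,0,0,-60,60],
    [0,0,0,0,-60,-60,60],
  ],
)

```text
t: 8.72
eef_pos: [427.6, -41.2, 230.6]
tcp_rot: [3.14, -0.002, 0.352]
ft_force: [-0.3, 0.3, -0.3]
opening: 0.63
grip_force: 0.0
```

Request:
jog_arm(
  motion=[
    [0,0,0,0,-60,-20,60],
    [0,0,0,0,-60,0,60],
    [0,0,0,0,-60,0,60],
    [0,0,0,0,-60,0,60],
    [0,0,0,0,0,0,60],
  ],
)

```text
t: 9.35
eef_pos: [341.9, 186.9, 248.3]
tcp_rot: [-3.141, -0.0, 0.362]
ft_force: [-0.4, -0.3, 0.5]
opening: 0.631
grip_force: 0.0
```

```bash
python3 - <<'E'
from h import *
t=np.radians(20);D=np.array([np.cos(t),np.sin(t)]);E=np.array([-D[1],D[0]])
im=[]
for n in("top","scene"):
    d_=cam(n);W=pts(d_);C=d_["color"];hsv=cv2.cvtColor(C,cv2.COLOR_RGB2HSV).astype(int)
    im.append(cv2.cvtColor(C,cv2.COLOR_RGB2BGR)[160:280,70:230] if n=="top" else cv2.cvtColor(C,cv2.COLOR_RGB2BGR)[100:220,190:350])
    d=W[...,:2]@D;e=W[...,:2]@E;z=W[...,2];H,S=hsv[...,0],hsv[...,1]
    for nm,lo,hi in(("yel",15,35),("grn",40,85),("blu",95,130)):
        m=(H>lo)&(H<hi)&(S>120)&(abs(e+227)<80)&(d>430)&(d<540)&(z>55)&(z<80)
        P=W[m];l=cv2.fitLine(P[:,:2].astype(np.float32),2,0,.01,.01).ravel()
        print(n,nm,"e",np.percentile(e[m],[1,99]).round(1),"d",np.percentile(d[m],[2,98]).round(1),"yaw",np.degrees(np.arctan(-l[0]/l[1])))
    m=(S<90)&(hsv[...,2]<100)&(abs(e+227)<100)&(d>500)&(d<570)&(z<80)&(z>60)
    print("dark e",np.percentile(e[m],[1,99]),"d",np.percentile(d[m],[5,95]))
cv2.imwrite("pics/end.png",cv2.resize(cv2.hconcat(im),None,fx=2.5,fy=2.5,interpolation=cv2.INTER_CUBIC))
E
```

```text
top yel e [-280.  -173.5] d [478.8 494.3] yaw 20.078793
top grn e [-284.9 -179.1] d [495.5 509.5] yaw 19.963152
top blu e [-291.1 -182.5] d [511.1 527.7] yaw 19.912544
dark e [-300.33963339 -166.03433706] d [527.47444163 531.97818507]
scene yel e [-280.4 -174.1] d [476.2 493.8] yaw 20.470482
scene grn e [-285.5 -180.3] d [493.1 507.5] yaw 18.722803
scene blu e [-292.5 -175.8] d [508.8 526.3] yaw 18.716806
dark e [-301.995329   -164.68073115] d [524.24747997 529.30513923]
```

View pics/end.png

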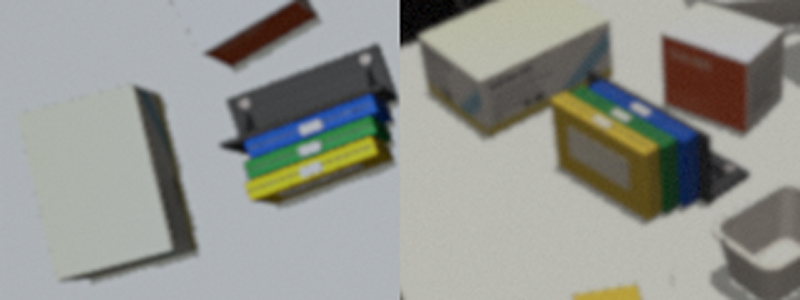

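The row stands upright and tight: it fills about 48 mm, its yaw matches the bookend and its sideways position hasn't changed. I'm handing it in.

```bash
python3 -c "
from cell import env
print(env.job_done())"
```

```text
the job is handed in; nothing more can be done
None
```

Job handed in: all three cases stand upright, pressed together and square against the bookend, with the arm clear; sideways they are where they started (yellow about 6 mm and blue about 3 mm off its centre, as before the push).

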